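# Raise the pour-over stand one hole and seat the dripper

## Task

The measuring cup is too tall for the pour-over stand as it is set. Press in the stand's spring button and draw its riser tube up to the next hole, slowly and with a light hand, stopping as soon as you feel the button pop out and block the tube; then set the stoneware dripper down gently into the ring so that it sits level with its flange on the ring. Leave the cup where it stands and disturb nothing else on the counter.

Things in the scene. Friction and masses are not known exactly. Their poses are not given: they have to be found in the camera images.
- stand: Pour-over stand; it does not shift on the counter. Oak base 130 x 210 x 10 mm with an upright square steel post. Origin: on the post's axis at counter height; z up; +x is the side of the post with the button; the ring's arm points to -y. The cup stands on the base under the ring.
- riser: Square aluminium tube 22 x 22 mm, 116 mm long, sliding up and down over the post; carries the arm (to -y, 12 mm wide) and ring at its top. Origin: centre of its top end, 134 mm over the counter at the start; axes as the stand's. Its top is free for a gripper from above; fingers can close on its +x and -x faces. 0.3 to 0.46 kg with its ring, light rubbing; let go between holes it sinks slowly.
- hole (a point): The riser's uppermost hole (11 mm across, in the +x face, 22 mm below the riser's top), where the button sits at the start; moves with the riser. Two more holes lie below it. How far down the next one is differs from riser to riser, 34 to 58 mm, and is not measured; the last is 28 mm below that. Once the button has popped into a hole the tube is blocked both ways, with 1 mm of play.
- button (a point): Where the spring button's tip is when out: 112 mm over the counter, 16 mm from the post's axis (a fixed point). Steel dome 10 mm across, 5 mm proud of the tube's +x face. Press to -x, 3 to 4 N. Pressed flush by a finger pad it lets the tube slip up over it (about 7 N), then rides behind the wall to the next hole; a finger over that hole blocks it.
- ring (a point): Centre of the dripper ring, at the level of the ring's upper face, 98 mm from the post's axis and 4 mm below the riser's top. Ring 66 mm inside, 82 mm outside, 6 mm thick. Axes as the stand's.
- dripper: Stoneware cone dripper, 85 mm tall, 0.24 to 0.38 kg, standing on the counter. Origin: centre of the foot's underside; z up. Foot 58 mm across, 20 mm tall; then a flange 92 mm across; then a cone widening from 66 to 104 mm. A loop handle points to -x, reaching 84 mm from the axis. Seated, its foot is inside the ring, its flange on the ring's upper face and its origin 20 mm below ring.
- dripper_handle (a point): Middle of the level upper bar of the dripper's handle, 68 mm from the dripper's axis and 74 mm above its underside. The bar is round, 10 mm thick, runs along the dripper's x, and can be pinched from above with the fingers closing along the dripper's y; 30 mm of free space lie below it inside the loop.
- cup: Blue plastic measuring cup, 88 mm across, 108 mm tall, standing on the stand's base under the ring. Origin: centre of its underside. Leave alone.
- kettle: Tall cream kettle, 227 mm tall, 160 mm across, spout to its +x, handle to its -x. Origin: centre of its underside. Leave alone.
- jar: Closed glass jar with flip-top lid and metal clasp, 104 mm across, 153 mm tall. Origin: centre of its underside. Leave alone.
- bowl: Largest of three nested steel bowls, 190 mm across; the stack is 80 mm tall. Origin: centre of its underside. Leave alone.
- spoon: Wooden spoon 280 mm long, lying flat along its x (bowl to +x). Leave alone.
Mind the look-alikes: they are no part of the job. Leave any purple look-alike of the stand alone.

How it is judged (in metres and radians):
On the way, in this order (a step that is already met when the one before it is completed fails the run):
1. The riser has been raised to the next hole and the button has popped out (z of riser in the frame of stand between 0.167 and 0.1935 m and x of detent_c0 in the frame of stand above 0.006 m), for 0.2 s.
2. The dripper sits in the ring (horizontal distance between dripper and ring below 0.007 m and z of dripper in the frame of ring between -0.023 and -0.017 m and angle between dripper's own z axis and vertical below 0.06 rad), for 0.2 s.
At the end, for the whole second after the job is handed in: The riser is locked in the next hole (raised 33 to 59.5 mm, the button within 1.5 mm of fully out) and the dripper rests in the ring: axis within 7 mm of the ring's centre, foot 20 mm (within 3 mm) below the ring's upper face, level within 0.06 rad, still and released (all of step 1 and all of step 2 and linear speed of dripper below 0.02 m/s); the robot touches nothing.
It fails at once if The tube is strained against the button with more than 18 N by the fingers (contact force between detent_c0 and riser above 18 N and contact force between the fingers and riser above 1 N).
It fails at once if The dripper is pressed onto the ring with more than 20 N (contact force between dripper and riser above 20 N).
It fails at once if The cup is moved more than 12 mm or tipped (distance of cup from where it was at the start of the episode above 0.012 m or angle between cup's own z axis and vertical above 0.2 rad).
It fails at once if The kettle, jar, bowls or spoon are moved more than 20 mm (distance of any of kettle, jar, bowl, spoon from where it was at the start of the episode above 0.02 m).
It also fails if it takes over 61 s, if anything falls off the work surface, if the arm or the gripper's body presses on something with over 40 N, if the wrist force passes 120 N, or if a joint passes its speed limit or range.

## Robot

A 7-joint arm with a two-finger parallel gripper is mounted at the origin on the work surface. World frame = base frame: x ahead of the robot, y to its left, z up, the work surface at z = 0. Lengths are in mm, angles in rad, forces in N, time in s.
With the tool pointing down it reaches from about 425 to 800 mm from the base axis. Payload 8.3 kg.
Tool frame: the origin (TCP) lies midway between the tips of the shut fingers; the grasp point (between the pads) lies 19 mm behind it; z points along the fingers, y is the line along which they close (so a half turn about z gives the same grasp; the last joint's range is limited). The gripper opens to 85 mm and grips with 20 to 120 N. Pads are 22 mm wide; open, the fingers measure 114 mm over their backs; the gripper's body (76 mm by 85 mm) begins 54 mm behind the grasp point. The pads swing forward as they close: fully open they stand 13 mm farther back than shut.
Start: joints at [1.186, 0.383, 0.016, 1.37, -0.006, 1.388, -0.046], TCP at [197.708, -592.886, 231.279] pointing down, gripper open.
Joint ranges: [-2.95, 2.95], [-0.25, 2.06], [-1.52, 1.56], [0.18, 2.33], [-1.44, 4.58], [0.02, 2.06], [-3.01, 3.01]. Speed limits (rad/s): [2.39, 2.39, 3.01, 3.01, 3.14, 3.14, 3.14].

## Interface

Orientations are given as [roll, pitch, yaw] about the fixed x, y, z axes, in that order (R = Rz(yaw) Ry(pitch) Rx(roll)).
In Python, from plant import * gives the robot as it stands.
- The arm moves only by the shell command python3 -m crank 'ROWS' [OPENING]. ROWS is JSON, a list of rows, each a list of 4 numbers: the shift along the world's x, y, z in cm, then the turn about the world's z in rad. In form: [[x, y, z, spin], ...]. A call has 1 to 5 rows; each row is the pose to reach, as a shift and turn from the pose commanded when the call began; what a row does not reach only later rows make up. A row lasts 1/12 s, in which the tool goes at most 41.7 mm and 7.16 degrees, less where a joint would pass 70% of its speed; a pose out of reach is approached as far as the arm can. A call with a gripper value outside its range is refused whole. OPENING is the opening, from -1 (shut) to 1 (fully open), set as the call begins (- or left out, the last holds). The fingers move at their own pace and stop on an object; the grip force is fixed at half the most. Time passes only in rows, so rows that repeat a pose let the fingers close. It gives the time, the measured TCP pose, the force, the opening and the grip force at its end, in the units of the state.
- observe(): the state, without advancing time (a new reading comes with each control period).
- capture(name): name is "side" or "top" or "wrist"; returns a dict with "color" (384x512x3 uint8, blue, green, red), "K" (3x3 intrinsics, pixels), "rvec" (rotation vector, rad) and "tvec" (3), from world to camera coordinates, as OpenCV has them. Camera axes: x right, y down, z forward; pixel columns grow to the right and rows downward; lengths in mm; the calibration is good to about 2 mm. A picture is of the moment at which its call begins. There is no depth.
- finish_job(): hands the job in; it is judged then, once.
Trained networks look in a picture, given as the dict that the camera call returned (one of the last four; its "shot" number tells which), for a name from the list of things; names that differ only in an ending like _2 or _b are one class to them, and where a whole thing is asked for, a point or a joint stands for the part that bears it (a point fixed in the world has none). Each returns a list of dicts, best first, with "p" (0 to 1); they miss things now and then, are a little off and sometimes report something else, mostly with a low value. They report only what shows in the picture. A call takes as long as a camera call. They do not tell look-alikes from the thing itself.
- boxes_of(picture, name): "uv" ([column, row] in pixels, amid what is visible of it).
- outline_of(picture, name): "region" (384x512 bool, what is visible of it) and "uv" ([column, row] in pixels, amid what is visible of it).
- pinpoint(picture, name): "uv" ([column, row] in pixels: a listed point, or the origin of a listed thing).
The state is a dict: "t": time; "joints": joint angles; "joint_velocities": joint speeds; "joint_torque": joint torques, N m; "ee_pos": TCP position; "eef_rot": TCP orientation; "ft_force": force on the tool from outside, world axes, zero at the start; "ft_torque": the same for the moment, N m; "grip_width": opening from 0.0 (shut) to 1.0 (fully open); "finger_force": force on a finger pad.
Only numpy, scipy, OpenCV 4.12 (cv2) and the standard library are available. Lean on these libraries where they do the work, as an engineer would, in place of code of your own. Each camera call takes 0.05 s, during which the arm holds its last target. There are 200 camera calls.

## Working session

There is one attempt and no reset: what is moved stays moved. The work goes in short steps, Python scripts to look and compute and a shell command to move; the robot and the scene stay as the last step left them, time stands still between calls to the robot, and variables do not carry over. Pictures are saved under pics/ and viewed, at most 10 in all, crops included, and the job is handed in when it is done.

```bash
ls; mkdir -p pics
python3 - <<'E'
from plant import *
import cv2
s=observe(); print({k:s[k] for k in('t','ee_pos','eef_rot','grip_width')})
ims=[]
for n in("side","top"):
    p=capture(n); ims.append(p)
    cv2.imwrite(f"pics/{n}0.png",p["color"])
    R,_=cv2.Rodrigues(p["rvec"]); print(n,(-R.T@p["tvec"].reshape(3)).round(),p["K"][0,0])
    for nm in("riser","hole","button","ring","stand","dripper","dripper_handle","cup","kettle","jar","bowl","spoon"):
        print(nm,[(d["uv"],round(d["p"],2)) for d in pinpoint(p,nm)[:3]])
cv2.imwrite("pics/a.png",cv2.resize(cv2.vconcat([i["color"] for i in ims]),(400,600)))
E
```

```text
pics
{'t': 0.0, 'ee_pos': array([ 197.54222287, -592.43828895,  230.28719872]), 'eef_rot': array([-3.13966648e+00,  3.59876725e-05,  3.21850911e-01]), 'grip_width': 1.0035687486012537}
side [ 500.  834. 1052.] 362.0987137560503
riser [([346.1, 272.8], 0.81), ([258.4, 205.6], 0.72), ([255.7, 208.7], 0.16)]
hole [([254.4, 213.6], 0.82), ([341.7, 280.2], 0.58), ([182.8, 209.2], 0.51)]
button [([251.3, 211.9], 0.66), ([340.3, 278.9], 0.57)]
ring [([342.6, 247.2], 0.89), ([251.4, 188.0], 0.76)]
stand [([257.9, 234.8], 0.75), ([336.6, 295.0], 0.65)]
dripper [([264.7, 152.2], 0.98)]
dripper_handle [([273.9, 134.5], 0.69)]
cup [([256.1, 202.2], 0.67), ([254.5, 208.2], 0.65)]
kettle [([271.5, 334.5], 0.95)]
jar [([181.7, 212.7], 0.97), ([259.0, 209.8], 0.69)]
bowl [([207.6, 160.7], 0.97)]
spoon [([262.6, 126.6], 0.72), ([256.6, 207.0], 0.48)]
top [ 429.   10. 1084.] 351.49346927667426
riser [([127.5, 287.1], 0.88), ([216.8, 193.7], 0.69)]
hole [([217.4, 190.4], 0.73), ([126.4, 281.0], 0.66), ([374.1, 221.9], 0.39)]
button [([216.6, 189.6], 0.9), ([129.8, 282.0], 0.62)]
ring [([254.9, 190.8], 0.88), ([161.5, 284.7], 0.87)]
stand [([222.0, 197.6], 0.68), ([140.8, 275.4], 0.57), ([106.0, 209.6], 0.42)]
dripper [([350.3, 211.1], 0.88), ([402.8, 205.3], 0.71)]
dripper_handle [([374.3, 218.5], 0.94)]
cup [([253.1, 190.7], 0.66)]
kettle [([106.7, 207.6], 0.69), ([217.7, 188.4], 0.31)]
jar [([250.8, 110.3], 0.79)]
bowl []
spoon [([404.6, 207.6], 0.61)]
```

View pics/top0.png

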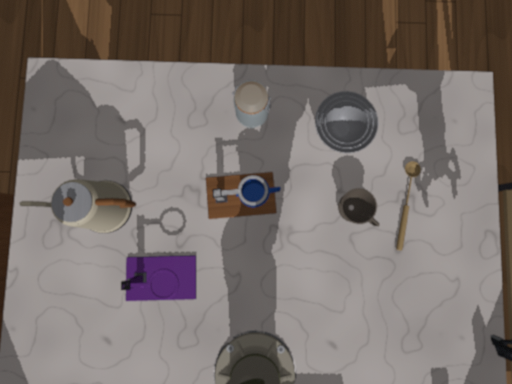

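View pics/side0.png

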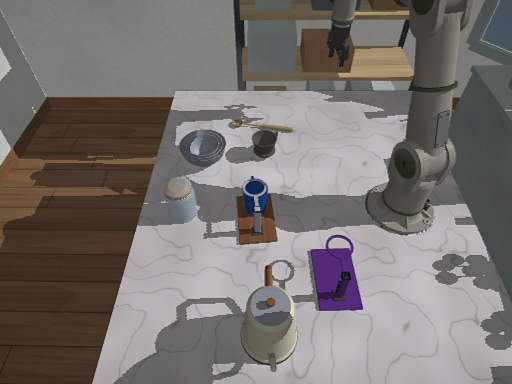

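```bash
cat > h.py <<'E'
from plant import *
import cv2, numpy as np
def ray(p,uv):
    R,_=cv2.Rodrigues(p["rvec"]); c=-R.T@p["tvec"].reshape(3)
    return c, R.T@np.linalg.inv(p["K"])@np.array([*uv,1.])
def onz(p,uv,z):
    c,d=ray(p,uv); return c+d*(z-c[2])/d[2]
def proj(p,X):
    return cv2.projectPoints(np.array([X],float),np.asarray(p["rvec"],float),np.asarray(p["tvec"],float),p["K"],None)[0].ravel()
def tri(p,a,q,b):
    (c,d),(e,f)=ray(p,a),ray(q,b); d/=np.linalg.norm(d); f/=np.linalg.norm(f)
    st=np.linalg.lstsq(np.c_[d,-f],e-c,rcond=None)[0]
    x,y=c+st[0]*d,e+st[1]*f
    return (x+y)/2, np.linalg.norm(x-y)
E
python3 - <<'E'
from h import *
s=capture("side");t=capture("top")
for n,z,a,b in [("riserA",134,(258.4,205.6),(216.8,193.7)),("ringA",130,(251.4,188),(254.9,190.8)),("buttonA",112,(251.3,211.9),(216.6,189.6)),("riserB",134,(346.1,272.8),(127.5,287.1)),("ringB",130,(342.6,247.2),(161.5,284.7)),("buttonB",112,(340.3,278.9),(129.8,282)),("drip",0,(264.7,152.2),(350.3,211.1)),("handle",74,(273.9,134.5),(374.3,218.5)),("cup",10,(256.1,202.2),(253.1,190.7)),("kettle",0,(271.5,334.5),(106.7,207.6)),("jar",0,(181.7,212.7),(250.8,110.3))]:
    X,g=tri(s,a,t,b); print(n,X.round(),round(g),"side",onz(s,a,z).round()[:2],"top",onz(t,b,z).round()[:2])
print("bowl",onz(s,(207.6,160.7),0)); print("spoon",onz(t,(404.6,207.6),5),onz(s,(262.6,126.6),5))
E
```

```text
riserA [512. 115. 148.] 0 side [513. 105.] top [513. 117.]
ringA [532.  14. 115.] 12 side [537.  26.] top [524.  14.]
buttonA [531. 119. 119.] 9 side [536. 114.] top [527. 120.]
riserB [263. 341. 134.] 4 side [265. 341.] top [261. 342.]
ringB [265. 255. 129.] 6 side [262. 255.] top [268. 254.]
buttonB [273. 346. 106.] 7 side [279. 349.] top [271. 344.]
drip [ 487. -280.    9.] 10 side [ 491. -290.] top [ 482. -282.]
handle [ 456. -336.   59.] 6 side [ 454. -318.] top [ 459. -331.]
cup [527.  20.  48.] 11 side [523. -10.] top [537.  20.]
kettle [472. 467.   0.] 2 side [471. 467.] top [474. 467.]
jar [794.  35.   0.] 1 side [795.  34.] top [794.  35.]
bowl [ 728.08939335 -237.56068542    0.        ]
spoon [ 496.97716338 -449.13353398    5.        ] [ 501.01345432 -453.34994704    5.        ]
```

The top view shows the real stand, on its oak base, at about pixel (240,195), with the cup in the ring at (253,190). The purple look-alike is at (160,277), and the dripper is at (357,205) with its handle toward (374,220). The side view agrees: oak stand at (256,215), purple one at (340,280), dripper at (264,145). I'll fly toward the dripper and look at it from the wrist on the way to the stand.

```bash
python3 -m crank '[[2.6,3,1,0.12],[5.2,6,2,0.24],[7.8,9,3,0.36],[10.4,12,4,0.48],[13,15,5,0.6]]' 1; python3 -m crank '[[2.6,3,0.6,0.12],[5.2,6,1.2,0.24],[7.8,9,1.8,0.36],[10.4,12,2.4,0.48],[13,15,3,0.6]]'
python3 - <<'E'
from h import *
p=capture("wrist"); cv2.imwrite("pics/w1.png",p["color"])
R,_=cv2.Rodrigues(p["rvec"]);print((-R.T@p["tvec"].reshape(3)).round(), R[2].round(2), p["K"][0,0], observe()["t"])
for n,z in(("dripper",0),("dripper_handle",74)):
    for d in pinpoint(p,n)[:2]: print(n,d["uv"],d["p"],onz(p,d["uv"],z).round(1))
E
```

```text
t: 1.82
ee_pos: [328.6, -441.3, 282.0]
eef_rot: [3.141, 0.0, 0.928]
ft_force: [1.5, -0.3, 0.7]
grip_width: 1.002
finger_force: 0.0
t: 2.23
ee_pos: [458.6, -291.2, 312.0]
eef_rot: [3.141, 0.001, 1.528]
ft_force: [1.1, -1.3, 0.1]
grip_width: 0.999
finger_force: 0.0
[ 463. -212.  454.] [-0.01 -0.31 -0.95] 315.9901232777234 2.2833
dripper [278.8, 142.1] 0.72 [ 496.2 -284.8    0. ]
dripper_handle [250.0, 192.2] 0.81 [ 453.3 -334.8   74. ]
```

```bash
python3 -m crank '[[0.5,3.7,0,0],[1,7.4,0,0],[1.5,11.1,0,0],[2,14.8,0,0],[2.5,18.5,0,0]]'; python3 -m crank '[[0.5,3.7,0,0.02],[1,7.4,0,0.05],[1.5,11.1,0,0.08],[2,14.8,0,0.1],[2.5,18.5,0,0.12]]'
cat > w.py <<'E'
from h import *
import sys
p=capture("wrist"); cv2.imwrite(f"pics/{sys.argv[1]}.png",p["color"])
for a in sys.argv[2:]:
    n,z=a.split("=")
    for d in pinpoint(p,n)[:3]: print(n,np.round(d["uv"],1),round(d["p"],2),onz(p,d["uv"],float(z)).round(1))
E
python3 w.py w2 riser=134 hole=112 button=112 ring=130 stand=0 cup=10
```

```text
t: 2.8
ee_pos: [482.2, -107.6, 311.2]
eef_rot: [-3.142, 0.001, 1.518]
ft_force: [-0.0, -0.0, 1.0]
grip_width: 1.0
finger_force: 0.0
t: 3.22
ee_pos: [507.8, 77.2, 311.4]
eef_rot: [3.141, 0.001, 1.639]
ft_force: [0.4, -0.2, 0.5]
grip_width: 1.001
finger_force: 0.0
riser [265.4 128.1] 0.72 [517.8 121.  134. ]
hole [275.5 129.4] 0.58 [529.6 117.9 112. ]
button [282.2 127.8] 0.95 [536.6 120.1 112. ]
stand [262.9 124.2] 0.83 [519.8 111.4   0. ]
cup [259.9 190.3] 0.8 [522.4  16.6  10. ]
```

View pics/w2.png

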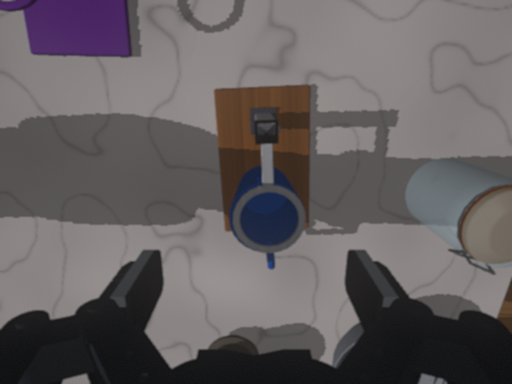

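The wrist view shows the oak base spanning about (216,87) to (310,230), the riser top at (265,127), the arm running down to the ring at (267,213) around the blue cup, and the jar on the right.

Run:
```python
from h import *
p=capture("wrist")
o=outline_of(p,"ring")
for d in o[:2]:
    m=d["region"].astype(np.uint8); print("ring out",d["uv"],d["p"],m.sum())
for n,z,uv in(("riser top",134,(265.5,128)),("ringc",130,(267,213)),("arm1",132,(266.3,145)),("arm2",132,(267,180)),("bl",10,(216,88)),("br",10,(309,86)),("br2",10,(310,225)),("bl2",10,(226,231))): print(n,onz(p,uv,z).round(1))
c=p["color"].astype(int); g=cv2.cvtColor(p["color"],cv2.COLOR_BGR2HSV)
m=((g[...,0]<18)&(g[...,1]>110)).astype(np.uint8); m[:, :200]=0; m[:,330:]=0; m[:80]=0;m[240:]=0
ys,xs=np.nonzero(m)
P=np.array([onz(p,(x,y),10)[:2] for x,y in zip(xs,ys)],np.float32)
print(cv2.minAreaRect(P))
crop=cv2.resize(p["color"][80:260,190:330],None,fx=3,fy=3,interpolation=cv2.INTER_CUBIC); cv2.imwrite("pics/c2.png",crop)
```

```text
ring out [265.7, 188.0] 0.62 2629
riser top [517.9 118.7 134. ]
ringc [527.   26.5 130. ]
arm1 [520.2 101.5 132. ]
arm2 [523.9  64.6 132. ]
bl [453.3 153.1  10. ]
br [576.8 164.   10. ]
br2 [602.6 -36.   10. ]
bl2 [475.1 -54.7  10. ]
((524.7417602539062, 58.60930633544922), (126.48233032226562, 204.853759765625), 6.204016208648682)
```

View pics/c2.png

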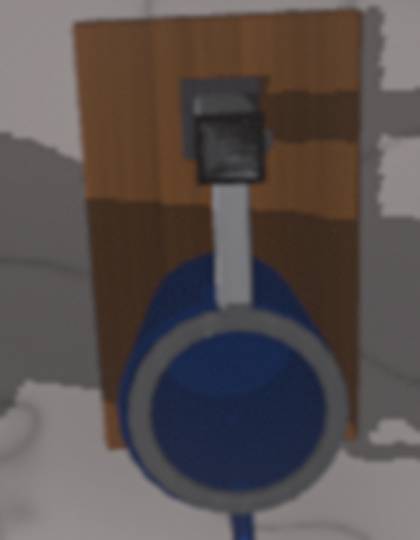

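```bash
python3 -m crank '[[0.5,2,-3,0.02],[1,4.1,-6,0.037],[1,4.1,-9,0.037],[1,4.1,-12,0.037],[1,4.1,-12,0.037]]'
python3 w.py w3 riser=134 hole=112 button=112 ring=130 stand=0
```

```text
t: 4.08
ee_pos: [514.7, 116.1, 185.5]
eef_rot: [-3.132, 0.001, 1.678]
ft_force: [-1.0, -0.3, -0.3]
grip_width: 1.003
finger_force: 0.0
riser [257.3 217.1] 0.76 [518.  115.5 134. ]
hole [273.1 205. ] 0.95 [529.4 117.2 112. ]
button [283.2 199.1] 0.7 [536.1 122.5 112. ]
stand [257.8 168.7] 0.78 [518.7 115.8   0. ]
```

View pics/w3.png

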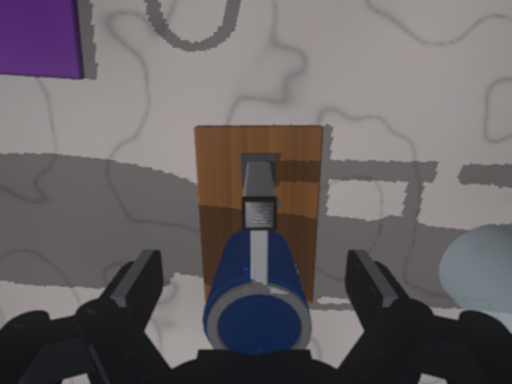

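The view shows the riser top at (259,213), about 4 px right of the midline between the fingers at 254. The arm and ring lie below it, and nothing is in the fingers' way.

```bash
python3 -m crank '[[0,0,0,0],[0,0,0,0]]'
python3 - <<'E'
from h import *
p=capture("wrist"); s=observe(); print(s["ee_pos"],s["eef_rot"])
print(onz(p,(259.5,213),134), proj(p,(*s["ee_pos"][:2],134)))
g=p["color"][150:250,220:310]; cv2.imwrite("pics/c3.png",cv2.resize(g,None,fx=6,fy=6,interpolation=cv2.INTER_CUBIC))
E
```

```text
t: 4.55
ee_pos: [518.3, 118.1, 192.4]
eef_rot: [3.14, 0.0, 1.679]
ft_force: [-0.0, -0.8, -0.1]
grip_width: 0.995
finger_force: 0.0
[518.11623926 118.1114284  192.12564835] [3.14023438e+00 5.40214682e-05 1.67860239e+00]
[523.6810848  117.97042786 134.        ] [251.41554068 211.99205089]
```

View pics/c3.png

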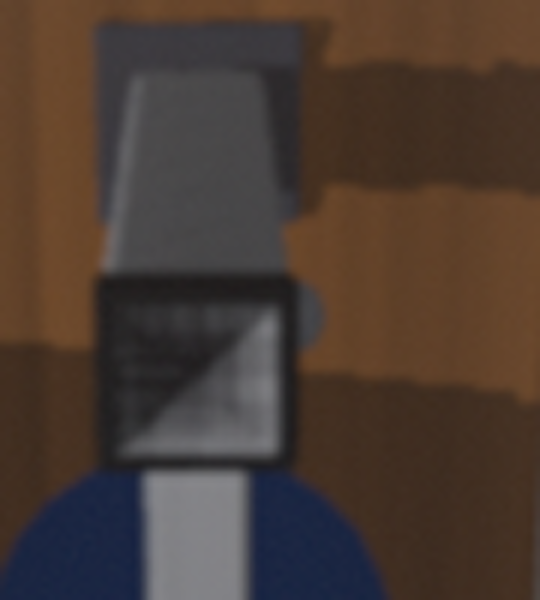

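The riser's top square is centred at (252.8,211.7), against a projected TCP of (251.4,212), and it lies square to the image. The button shows on its right. I'll shift 1 mm to +x and descend 100 mm.

```bash
python3 -m crank '[[0.1,0,-2.5,0],[0.1,0,-5,0],[0.1,0,-7.5,0],[0.1,0,-9,0],[0.1,0,-10,0]]'; python3 -m crank '[[0,0,0,0],[0,0,0,0]]'; python3 -m crank '[[0,0,0,0],[0,0,0,0],[0,0,0,0],[0,0,0,0],[0,0,0,0]]' -0.3
```

```text
t: 5.02
ee_pos: [517.8, 117.8, 89.5]
eef_rot: [-3.139, 0.0, 1.679]
ft_force: [0.1, -0.5, 0.1]
grip_width: 0.998
finger_force: 0.0
t: 5.18
ee_pos: [518.9, 118.3, 91.6]
eef_rot: [-3.141, -0.0, 1.679]
ft_force: [-0.6, 0.1, 0.4]
grip_width: 1.002
finger_force: 0.0
t: 5.6
ee_pos: [519.0, 118.1, 91.8]
eef_rot: [3.141, 0.0, 1.679]
ft_force: [-0.1, 0.1, -0.2]
grip_width: 0.353
finger_force: 0.0
```

```bash
python3 -m crank '[[0,0,0,0],[0,0,0,0],[0,0,0,0],[0,0,0,0],[0,0,0,0]]' -1
```

```text
t: 6.02
ee_pos: [517.4, 118.0, 90.7]
eef_rot: [-3.139, 0.0, 1.679]
ft_force: [-6.5, -1.1, -0.7]
grip_width: 0.249
finger_force: 61.4
```

```bash
python3 -m crank '[[-0.1,0,0.1,0],[-0.1,0,0.2,0],[-0.1,0,0.2,0]]'
```

```text
t: 6.27
ee_pos: [517.4, 118.0, 93.0]
eef_rot: [-3.141, 0.0, 1.679]
ft_force: [-0.1, 0.9, -6.2]
grip_width: 0.246
finger_force: 60.4
```

```bash
python3 -m crank '[[0,0,0.1,0],[0,0,0.2,0],[0,0,0.2,0]]'
```

```text
t: 6.52
ee_pos: [517.5, 118.0, 95.2]
eef_rot: [-3.141, 0.0, 1.679]
ft_force: [-1.4, -0.9, -7.3]
grip_width: 0.25
finger_force: 60.1
```

```bash
python3 -m crank '[[0,0,0.2,0],[0,0,0.4,0],[0,0,0.7,0],[0,0,1,0],[0,0,1,0]]'; python3 -m crank '[[0,0,0.3,0],[0,0,0.6,0],[0,0,0.9,0],[0,0,1.2,0],[0,0,1.2,0]]'
python3 w.py w4 riser=160; python3 -c "
from h import *
p=capture('wrist');print([proj(p,(519,118,z)).round(1) for z in (134,159)])"
```

```text
t: 6.93
ee_pos: [517.5, 118.0, 106.1]
eef_rot: [-3.141, 0.0, 1.679]
ft_force: [-4.6, -0.9, -1.8]
grip_width: 0.246
finger_force: 61.0
t: 7.35
ee_pos: [517.5, 118.0, 118.0]
eef_rot: [-3.141, 0.0, 1.679]
ft_force: [-5.1, -2.3, -1.9]
grip_width: 0.246
finger_force: 61.0
riser [253.5 310.5] 0.97 [518.8 117.5 160. ]
[array([254.1, 272. ]), array([254.2, 307.8])]
```

```bash
python3 -m crank '[[0,0,0.2,0],[0,0,0.4,0],[0,0,0.4,0]]'
```

```text
t: 7.75
ee_pos: [517.5, 118.0, 121.8]
eef_rot: [-3.141, 0.0, 1.679]
ft_force: [-5.8, -1.9, -2.4]
grip_width: 0.25
finger_force: 60.7
```

```bash
python3 -m crank '[[0,0,0.1,0],[0,0,0.2,0],[0,0,0.2,0]]'
```

```text
t: 8.0
ee_pos: [517.5, 118.0, 123.6]
eef_rot: [-3.141, 0.0, 1.679]
ft_force: [-5.8, -2.4, -1.9]
grip_width: 0.25
finger_force: 60.7
```

```bash
python3 -m crank '[[0,0,0.1,0],[0,0,0.2,0],[0,0,0.2,0]]'
```

```text
t: 8.25
ee_pos: [517.5, 118.0, 125.5]
eef_rot: [-3.141, 0.0, 1.679]
ft_force: [-4.9, -3.0, -4.5]
grip_width: 0.252
finger_force: 60.7
```

```bash
python3 -m crank '[[0,0,0.05,0],[0,0,0.1,0],[0,0,0.1,0]]'
```

```text
t: 8.5
ee_pos: [517.5, 118.0, 126.4]
eef_rot: [-3.141, 0.0, 1.679]
ft_force: [-4.7, -2.5, -4.9]
grip_width: 0.247
finger_force: 60.6
```

```bash
python3 -m crank '[[0,0,0.05,0],[0,0,0.1,0],[0,0,0.1,0]]'
```

```text
t: 8.75
ee_pos: [517.5, 118.0, 127.4]
eef_rot: [-3.141, 0.0, 1.679]
ft_force: [-5.5, -3.0, -5.5]
grip_width: 0.247
finger_force: 60.6
```

```bash
python3 -m crank '[[0,0,0.05,0],[0,0,0.1,0],[0,0,0.15,0],[0,0,0.15,0]]'
```

```text
t: 9.08
ee_pos: [517.5, 118.0, 129.0]
eef_rot: [-3.141, 0.0, 1.679]
ft_force: [-5.9, -2.4, -3.6]
grip_width: 0.25
finger_force: 60.7
```

```bash
python3 -m crank '[[0,0,0.05,0],[0,0,0.1,0],[0,0,0.15,0],[0,0,0.2,0],[0,0,0.2,0]]'
```

```text
t: 9.5
ee_pos: [517.5, 118.0, 131.0]
eef_rot: [-3.141, 0.0, 1.679]
ft_force: [-5.1, -3.0, -3.5]
grip_width: 0.247
finger_force: 60.7
```

```bash
python3 -m crank '[[0,0,0.05,0],[0,0,0.1,0],[0,0,0.15,0],[0,0,0.2,0],[0,0,0.2,0]]'
```

```text
t: 9.92
ee_pos: [517.5, 118.0, 133.5]
eef_rot: [-3.141, 0.001, 1.679]
ft_force: [-8.2, -4.1, 0.4]
grip_width: 0.248
finger_force: 61.5
```

```bash
python3 -m crank '[[0,0,0,0]]'; python3 w.py w5 riser=177 hole=155 button=112
```

```text
t: 10.0
ee_pos: [517.5, 118.0, 133.5]
eef_rot: [-3.141, 0.001, 1.679]
ft_force: [-8.0, -3.7, 1.2]
grip_width: 0.247
finger_force: 61.5
riser [253.2 308.3] 0.61 [518.4 119.7 177. ]
hole [277.3 279.5] 0.56 [529.2 118.8 155. ]
button [283.  234.9] 0.67 [535.3 120.4 112. ]
```

```bash
python3 -m crank '[[0,0,0.05,0],[0,0,0.05,0]]'
python3 - <<'E'
from h import *
p=capture("wrist"); print(proj(p,(535,120,112)))
cv2.imwrite("pics/c5.png",cv2.resize(p["color"][150:340,200:320],None,fx=3,fy=3,interpolation=cv2.INTER_CUBIC))
E
```

```text
t: 10.37
ee_pos: [517.5, 118.0, 133.8]
eef_rot: [-3.141, 0.0, 1.679]
ft_force: [-7.2, -3.9, -1.4]
grip_width: 0.249
finger_force: 61.0
[282.32053152 235.30509238]
```

View pics/c5.png

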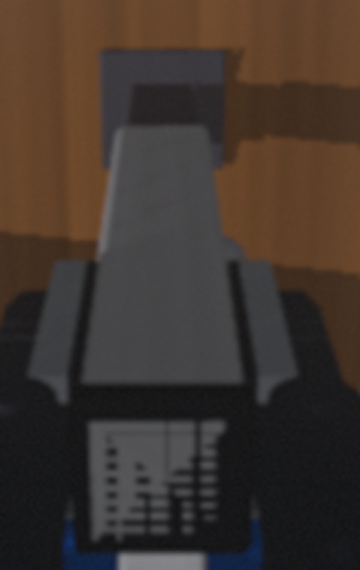

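The crop shows the button dome standing out of the tube's right side at crop (233,248), which is image (278,233). It should project to (282,235), and the force changed as it popped. I'll open the fingers and check that the riser stays up.

```bash
python3 -m crank '[[0,0,0,0],[0,0,0,0],[0,0,0,0],[0,0,0,0]]' 0.6; python3 w.py w6 riser=177 button=112; python3 -m crank '[[0,0,3,0],[0,0,6,0],[0,0,9,0],[0,0,9,0]]' 1; python3 w.py w7 riser=177 hole=155 button=112 ring=173
```

```text
t: 10.75
ee_pos: [518.7, 118.6, 134.2]
eef_rot: [3.139, -0.001, 1.679]
ft_force: [-0.6, 0.1, 0.1]
grip_width: 0.795
finger_force: 0.0
riser [247.9 313.2] 0.58 [517.8 117.3 177. ]
button [281.8 234.2] 0.75 [535.9 121.1 112. ]
t: 11.23
ee_pos: [520.4, 119.5, 229.5]
eef_rot: [3.132, -0.001, 1.679]
ft_force: [0.9, 1.3, -0.1]
grip_width: 1.003
finger_force: 0.0
riser [246.5 214.2] 0.92 [517.3 119.9 177. ]
riser [263.2 203.6] 0.51 [527.4 128.5 177. ]
button [266.  186.7] 0.58 [533.2 121.  112. ]
```

View pics/w7.png

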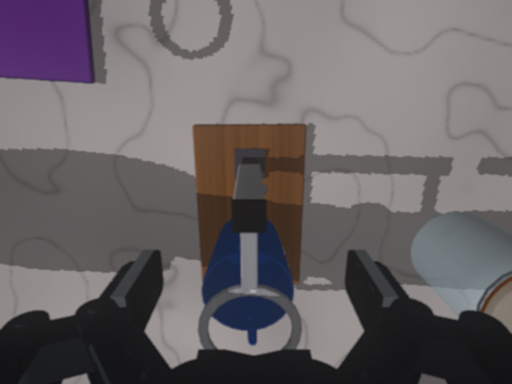

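The riser has stayed up at its new height, with its top at (247,214). The button shows on the tube's right at (264,188), and the ring is centred near (250,322) over the cup. Now to the dripper.

```bash
python3 -m crank '[[-0.5,-3.8,0,-0.07],[-1,-7.6,0,-0.14],[-1.5,-11.4,0,-0.21],[-2,-15.2,0,-0.28],[-2.5,-19,0,-0.35]]'; python3 -m crank '[[-0.6,-3.8,0,-0.07],[-1.2,-7.6,0,-0.14],[-1.8,-11.4,0,-0.21],[-2.4,-15.2,0,-0.28],[-3,-19,0,-0.33]]'; python3 -m crank '[[-0.5,-3.6,0,-0.05],[-1,-7,0,-0.05],[-1,-7,0,-0.05],[-1,-7,0,-0.05]]'
python3 - <<'E'
from h import *
s,t=capture("side"),capture("top")
q={n:[pinpoint(p,n) for p in(s,t)] for n in("riser","ring","button")}
for n,v in q.items():
    for p,l in zip("st",v): print(n,p,[(np.round(d["uv"],1),round(d["p"],2)) for d in l[:3]])
# predicted
for nm,X in(("riser",(518.5,118,177)),("ring",(529,20.5,173))): print(nm,proj(s,X).round(1),proj(t,X).round(1))
cv2.imwrite("pics/s8.png",s["color"]);cv2.imwrite("pics/t8.png",t["color"])
E
python3 w.py w8 dripper=0 dripper_handle=74
```

```text
t: 11.9
ee_pos: [491.5, -73.6, 222.1]
eef_rot: [-3.14, 0.0, 1.326]
ft_force: [1.1, -0.2, -0.0]
grip_width: 1.002
finger_force: 0.0
t: 12.32
ee_pos: [461.4, -263.5, 222.0]
eef_rot: [-3.14, 0.0, 0.995]
ft_force: [1.5, 0.4, 0.3]
grip_width: 0.997
finger_force: 0.0
t: 12.65
ee_pos: [450.9, -334.0, 221.3]
eef_rot: [-3.138, 0.0, 0.944]
ft_force: [0.7, 1.0, -0.6]
grip_width: 1.0
finger_force: 0.0
riser s [(array([257.3, 200. ]), 0.68), (array([345.4, 271.1]), 0.66), (array([262.1, 125. ]), 0.52)]
riser t [(array([216.1, 193.6]), 0.83), (array([124.5, 287.2]), 0.69), (array([218. , 186.4]), 0.18)]
ring s [(array([250.4, 179.5]), 0.92), (array([338.6, 246.7]), 0.58)]
ring t [(array([163. , 284.9]), 0.81), (array([254.6, 187.5]), 0.62), (array([215.1, 189.8]), 0.38)]
button s [(array([250.9, 179.7]), 0.73), (array([339.4, 277.9]), 0.66), (array([252.6, 209.9]), 0.58)]
button t [(array([217.7, 187.1]), 0.74), (array([127.7, 280.2]), 0.71)]
riser [256.4 200.4] [214.7 190.2]
ring [253.7 178.3] [252.5 187.3]
dripper [259.  105.5] 0.96 [ 495. -283.    0.]
dripper_handle [255.4 183.9] 0.62 [ 451.1 -337.2   74. ]
```

View pics/w8.png

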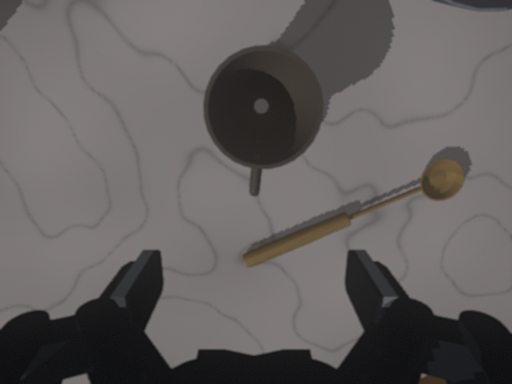

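The view shows the dripper's rim centred at about (264,106), its handle bar from (256,168) to (254,194), and the spoon on the counter well clear from (245,262) to (443,180).

Run:
```python
from h import *
p=capture("wrist"); s=observe(); print(s["ee_pos"],s["eef_rot"][2])
o=outline_of(p,"dripper")[0]; m=o["region"].astype(np.uint8)
c=max(cv2.findContours(m,0,2)[0],key=cv2.contourArea)
print(cv2.boundingRect(c))
k=cv2.morphologyEx(m,cv2.MORPH_OPEN,np.ones((25,25),np.uint8)); c2=max(cv2.findContours(k,0,2)[0],key=cv2.contourArea)
e=cv2.fitEllipse(c2); print("rim",e, onz(p,e[0],85).round(1))
hx=m.copy(); hx[k>0]=0; hx=cv2.morphologyEx(hx,cv2.MORPH_OPEN,np.ones((3,3),np.uint8)); ys,xs=np.nonzero(hx); sel=ys>165; ys,xs=ys[sel],xs[sel]
print(xs.min(),xs.max(),ys.min(),ys.max())
end=(xs[ys>ys.max()-3].mean(),ys.max())
A=onz(p,e[0],85); H=onz(p,end,74); print("end",H.round(1),"len",np.linalg.norm((H-A)[:2]))
th=np.arctan2(*(A-H)[:2][::-1]); print("theta",th,"grasp",A[:2]-68*np.array([np.cos(th),np.sin(th)]), "rim proj", 104)
```

```text
[ 452.82437602 -331.66090901  223.40259717] 0.9492629270770216Traceback (most recent call last):
  File "<stdin>", line 3, in <module>
IndexError: list index out of range
```

Run:
```python
from h import *
p=capture("wrist")
print(len(outline_of(p,"dripper")))
for n,z in(("dripper",0),("dripper_handle",74)):
    for d in pinpoint(p,n)[:1]: print(n,d["uv"],d["p"],onz(p,d["uv"],z).round(1))
g=p["color"]; cv2.imwrite("pics/c9.png",cv2.resize(g[30:220,180:350],None,fx=3,fy=3,interpolation=cv2.INTER_CUBIC))
for X in((452.8,-331.7,74),): print(proj(p,X))
print("px world z85",onz(p,(264,106),85), "z74", onz(p,(256,168),79),onz(p,(254,194),79))
```

```text
1
dripper [260.5, 103.4] 0.61 [ 497.4 -282.9    0. ]
dripper_handle [256.6, 182.7] 0.97 [ 452.4 -337.6   74. ]
[253.36773475 177.61262937]
px world z85 [ 499.07105632 -282.79947236   85.        ] z74 [ 460.98863242 -324.48648275   79.        ] [ 444.64740829 -344.13254659   79.        ]
```

View pics/c9.png

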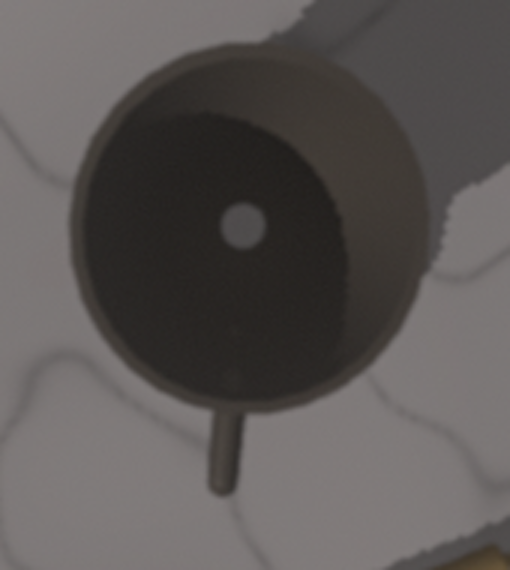

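Rim centre is (263.3,105.7) and the bar runs from (256,167) to (254,193), so the dripper axis is at about (498,-283), its x yaw is 0.86, and the grasp point is (453,-336).

```bash
python3 -m crank '[[0,-0.2,-4,-0.05],[0,-0.4,-8,-0.09],[0,-0.4,-12,-0.09],[0,-0.4,-15,-0.09],[0,-0.4,-16.7,-0.09]]'; python3 -m crank '[[0,0,0,0],[0,0,0,0]]'; python3 -m crank '[[0,0,0,0],[0,0,0,0],[0,0,0,0],[0,0,0,0],[0,0,0,0]]' -0.5; python3 -m crank '[[0,0,0,0],[0,0,0,0],[0,0,0,0],[0,0,0,0],[0,0,0,0]]' -1
```

```text
t: 13.92
ee_pos: [450.5, -334.6, 52.1]
eef_rot: [-3.136, 0.0, 0.859]
ft_force: [-0.4, 0.3, 0.2]
grip_width: 1.0
finger_force: 0.0
t: 14.08
ee_pos: [452.3, -335.6, 55.9]
eef_rot: [-3.14, -0.0, 0.859]
ft_force: [0.7, -0.7, 0.7]
grip_width: 1.003
finger_force: 0.0
t: 14.5
ee_pos: [453.1, -336.2, 57.1]
eef_rot: [3.14, -0.0, 0.859]
ft_force: [1.0, -0.5, -0.1]
grip_width: 0.299
finger_force: 0.0
t: 14.92
ee_pos: [452.7, -336.2, 56.6]
eef_rot: [3.141, 0.0, 0.859]
ft_force: [-2.4, -0.3, 5.6]
grip_width: 0.092
finger_force: 58.6
```

```bash
python3 -m crank '[[0,0,0.2,0],[0,0,0.5,0],[0,0,1,0],[0,0,2,0],[0,0,3,0]]'; python3 -m crank '[[0,0,1,0],[0,0,2,0],[0,0,2,0],[0,0,2,0],[0,0,2,0]]'
python3 - <<'E'
from h import *
p=capture("wrist"); s=observe(); print(s["ee_pos"],s["ft_force"],s["ft_torque"],s["t"])
E=s["ee_pos"]; u=np.array([np.cos(s["eef_rot"][2]),np.sin(s["eef_rot"][2]),0])
dz=E[2]-56.5
for d in pinpoint(p,"dripper")[:1]+pinpoint(p,"dripper_handle")[:1]: print(d["uv"],d["p"])
print("expect origin",proj(p,E+68*u-[0,0,E[2]-dz]),"rim",proj(p,E+68*u+[0,0,85+dz-E[2]]),[proj(p,E+68*u+np.array([np.cos(a),np.sin(a),0])*52+[0,0,85+dz-E[2]]).round(1) for a in np.arange(4)*np.pi/2+s["eef_rot"][2]])
cv2.imwrite("pics/w10.png",p["color"])
E
```

```text
t: 15.33
ee_pos: [452.4, -335.6, 86.8]
eef_rot: [-3.14, -0.0, 0.859]
ft_force: [0.0, -0.4, -1.6]
grip_width: 0.099
finger_force: 58.4
t: 15.75
ee_pos: [452.5, -335.8, 106.1]
eef_rot: [-3.141, 0.0, 0.859]
ft_force: [-0.1, 0.1, -2.9]
grip_width: 0.094
finger_force: 58.5
[ 452.32658995 -335.70271158  105.78102015] [ 0.08461783 -0.16765701 -2.4761869 ] [-0.1470739   0.14440515  0.00756254] 15.8
[253.9, 113.7] 0.82
[252.8, 277.4] 0.63
expect origin [253.12588117 110.33907144] rim [252.55957906 124.81006838] [array([252.5, -48.1]), array([106.5, 124.7]), array([252.6, 255. ]), array([398.7, 124.9])]
```

View pics/w10.png

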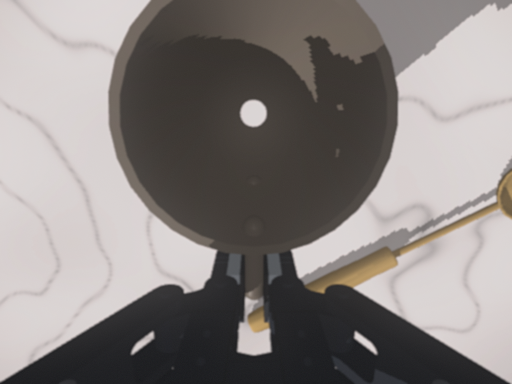

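The dripper hangs level: its rim's near edge is at row 252 (expected 255), its sides are at columns 108 and 398 (expected 106 and 399), and its hole is at (254,113). Next I'll carry it high and off to the side, so the wrist camera can see the ring past it.

```bash
python3 -m crank '[[1,1,1.5,0],[2.5,2.5,3,0],[4,4.2,5,0],[5.8,6,7,0],[7.6,8,9,0]]'; python3 -m crank '[[1.8,2,2,0],[3.6,4,4,0],[5.4,6,6,0],[7.2,8,8,0],[9,10,10,0]]'; python3 -m crank '[[1.8,1.8,1.5,0],[3.6,3.6,3,0],[5.4,5.4,4,0],[6.5,6.5,4.8,0],[7,7,5,0]]';python3 -m crank '[[0,0,0,0],[0,0,0,0],[0,0,0,0]]'
python3 - <<'E'
from h import *
p=capture("wrist"); s=observe(); print(s["ee_pos"],s["eef_rot"],s["grip_width"],s["t"])
for d in pinpoint(p,"ring")+pinpoint(p,"riser")[:2]: print(d["uv"],d["p"],onz(p,d["uv"],174).round(1))
print("pred ring",proj(p,(528,20.8,173)),"riser",proj(p,(517.5,118.2,177)))
np.savez("w11.npz",**{k:p[k] for k in("K","rvec","tvec","color")}); cv2.imwrite("pics/w11.png",p["color"])
E
```

```text
t: 16.32
ee_pos: [528.7, -255.6, 196.5]
eef_rot: [-3.14, 0.001, 0.857]
ft_force: [0.8, -0.3, -2.2]
grip_width: 0.095
finger_force: 58.7
t: 16.73
ee_pos: [619.1, -154.8, 296.6]
eef_rot: [-3.141, 0.0, 0.859]
ft_force: [1.0, -0.7, -3.0]
grip_width: 0.092
finger_force: 58.7
t: 17.15
ee_pos: [690.1, -82.7, 346.2]
eef_rot: [-3.14, -0.001, 0.862]
ft_force: [0.6, 0.0, -2.1]
grip_width: 0.093
finger_force: 58.7
t: 17.4
ee_pos: [688.0, -87.6, 345.4]
eef_rot: [-3.141, 0.002, 0.857]
ft_force: [-0.6, 0.4, -2.1]
grip_width: 0.096
finger_force: 58.7
[687.95086661 -87.7504437  345.725108  ] [-3.14131298e+00  1.45600148e-03  8.56643253e-01] 0.09422995086668698 17.45
pred ring [ 70.58291182 192.51365245] riser [-17.63344768 128.40667283]
```

View pics/w11.png

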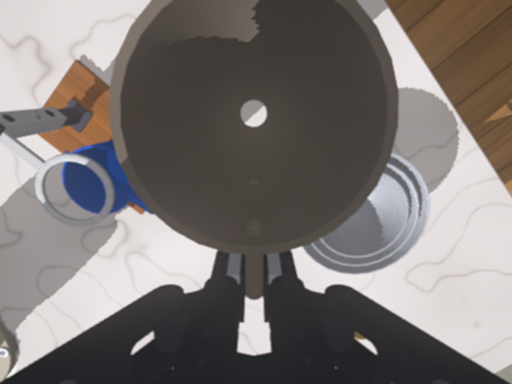

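The ring shows at the left, spanning (36,153) to (115,228), so its centre is near (75.5,190.5) against a predicted (70.6,192.5). I've now viewed 12 pictures, two over the limit of 10, so I won't view any more and will fit the ring numerically.

```bash
cat > fit.py <<'E'
from h import *
from scipy.optimize import minimize
a=np.arange(120)*2*np.pi/120; C=np.c_[np.cos(a),np.sin(a),0*a]
def dist(img): 
    g=cv2.GaussianBlur(img,(3,3),0); e=cv2.max(cv2.max(cv2.Canny(g[...,0],40,100),cv2.Canny(g[...,1],40,100)),cv2.Canny(g[...,2],40,100))
    return cv2.distanceTransform(255-e,cv2.DIST_L2,5)
def cost(X,views,rs=(33,41)):
    c=0
    for p,D in views:
        for r in rs:
            q=cv2.projectPoints(np.array(X)+r*C,p["rvec"],p["tvec"],p["K"],None)[0].reshape(-1,2)
            m=q.round(1); v=cv2.remap(D,m[:,:1].astype(np.float32),m[:,1:].astype(np.float32),cv2.INTER_LINEAR,borderValue=5)
            c+=np.minimum(v,3).mean()
    return c/len(views)/len(rs)
def fit(views,z0=173,free=True):
    best=min((cost((x,y,z0),views),x,y) for x in np.arange(514,545,1.5) for y in np.arange(5,40,1.5))
    f=(lambda v:cost(v,views)) if free else (lambda v:cost((*v,z0),views))
    r=minimize(f,[best[1],best[2],z0][:3 if free else 2],method="Nelder-Mead",options=dict(initial_simplex=None,xatol=.05,fatol=1e-4))
    return r.x.round(1),round(r.fun,2)
E
python3 - <<'E'
from fit import *
w=dict(np.load("w11.npz")); s,t=capture("side"),capture("top")
V={"w":(w,dist(w["color"])),"s":(s,dist(cv2.imread("pics/s8.png"))),"t":(t,dist(cv2.imread("pics/t8.png")))}
for k in("w","s","t"):
    print(k,[fit([V[k]],z,False) for z in(170,173,176)])
print("w free",fit([V["w"]])); print("w+t",fit([V["w"],V["t"]])); print("w+s+t",fit(list(V.values())))
E
```

```text
w [(array([529.6,  20. ]), np.float64(0.9)), (array([531.5,  19.5]), np.float64(0.99)), (array([533.2,  19.1]), np.float64(1.13))]
s [(array([528.7,  20.4]), np.float64(0.38)), (array([528.6,  23.2]), np.float64(0.38)), (array([528.6,  26. ]), np.float64(0.39))]
t [(array([526.7,  20.5]), np.float64(0.29)), (array([526.4,  20.6]), np.float64(0.31)), (array([526.1,  20.6]), np.float64(0.32))]
w free (array([526.8,  20.9, 165.2]), np.float64(0.85))
w+t (array([527.2,  20.7, 165.7]), np.float64(0.57))
w+s+t (array([528.2,  20.4, 167.8]), np.float64(0.55))
```

```bash
python3 -m crank '[[-2,0.6,0,0],[-5,1.5,0,0],[-8.5,2.5,-1,0],[-12,3.5,-2,0],[-15,4.3,-3,0]]'; python3 -m crank '[[-2.5,0.6,-1,0],[-4.5,1.2,-2.5,0],[-5.4,1.4,-4.5,0],[-5.4,1.4,-6.5,0],[-5.4,1.4,-7,0]]';python3 -m crank '[[0,0,0,0],[0,0,0,0],[0,0,0,0]]'
python3 - <<'E'
from fit import *
from scipy.ndimage import map_coordinates
p=capture("wrist"); o=observe(); E=o["ee_pos"]; psi=o["eef_rot"][2]; print(E,psi,o["ft_force"],o["t"])
u=np.array([np.cos(psi),np.sin(psi),0]); v=np.array([-u[1],u[0],0]); D=dist(p["color"])
def c(q):
    X=E+q[0]*u+q[1]*v+[0,0,28.5]
    q2=cv2.projectPoints(X+52*C,p["rvec"],p["tvec"],p["K"],None)[0].reshape(-1,2)
    q2=q2[(q2[:,1]>5)&(q2[:,0]>5)&(q2[:,0]<506)&(q2[:,1]<378)]
    return np.minimum(map_coordinates(D,[q2[:,1],q2[:,0]],order=1),4).mean()
b=min((c((x,y)),x,y) for x in np.arange(62,75,.5) for y in np.arange(-5,5.1,.5)); print(b)
print("dripper at",E+b[1]*u+b[2]*v)
np.savez("w12.npz",**{k:p[k] for k in("K","rvec","tvec","color")})
E
```

```text
t: 18.07
ee_pos: [536.5, -42.3, 316.1]
eef_rot: [3.141, -0.0, 0.859]
ft_force: [0.3, -0.7, -1.4]
grip_width: 0.094
finger_force: 58.8
t: 18.48
ee_pos: [482.6, -29.2, 244.0]
eef_rot: [-3.14, 0.003, 0.858]
ft_force: [-1.4, -0.3, -3.1]
grip_width: 0.094
finger_force: 58.7
t: 18.73
ee_pos: [485.6, -28.9, 247.6]
eef_rot: [3.14, -0.001, 0.859]
ft_force: [0.3, 0.3, -2.2]
grip_width: 0.096
finger_force: 58.8
[485.65566416 -28.88709541 247.51853834] 0.8587912971766338 [-0.23111771  0.48900065 -2.645443  ] 18.7833
(np.float32(1.6710961), np.float64(68.0), np.float64(1.0))
dripper at [529.3266146   23.24588923 247.51853834]
```

```bash
python3 -m crank '[[-0.1,-0.2,-0.5,0],[-0.1,-0.2,-1,0],[-0.1,-0.2,-1,0],[-0.1,-0.2,-1,0]]'
python3 - <<'E'
from fit import *
from scipy.ndimage import map_coordinates
o=observe(); E=o["ee_pos"]; psi=o["eef_rot"][2]; u=np.array([np.cos(psi),np.sin(psi),0]); X0=E+68*u; print(E,"dripper",X0)
S,T=capture("side"),capture("top")
for n,p in(("s",S),("t",T)):
    cv2.imwrite(f"pics/{n}13.png",p["color"]); D=dist(p["color"])
    def c(x,y,z,r):
        q=cv2.projectPoints(np.array([x,y,z])+r*C,p["rvec"],p["tvec"],p["K"],None)[0].reshape(-1,2)
        return np.minimum(map_coordinates(D,[q[:,1],q[:,0]],order=1),3).mean()
    for nm,z,r in(("rim",E[2]+28.5,52),):
        l=sorted((c(x,y,z,r),x,y) for x in np.arange(X0[0]-12,X0[0]+13) for y in np.arange(X0[1]-12,X0[1]+13))
        print(n,nm,[tuple(np.round(k,2)) for k in l[:3]])
E
```

```text
t: 19.12
ee_pos: [483.5, -30.9, 235.8]
eef_rot: [-3.141, 0.0, 0.859]
ft_force: [1.4, 0.1, -2.2]
grip_width: 0.091
finger_force: 58.8
[483.45766358 -30.94677572 235.80624247] dripper [527.88892533  20.5300441  235.80624247]
s rim [(np.float64(0.97), np.float64(524.89), np.float64(20.53)), (np.float64(0.98), np.float64(525.89), np.float64(20.53)), (np.float64(0.98), np.float64(524.89), np.float64(19.53))]
t rim [(np.float64(1.57), np.float64(517.89), np.float64(33.53)), (np.float64(1.57), np.float64(518.89), np.float64(33.53)), (np.float64(1.58), np.float64(519.89), np.float64(33.53))]
```

```bash
python3 -m crank '[[0.1,0,-0.2,0],[0.1,0,-0.4,0],[0.1,0,-0.4,0]]'
```

```text
t: 19.47
ee_pos: [484.6, -30.9, 231.8]
eef_rot: [-3.141, 0.0, 0.859]
ft_force: [0.3, 0.6, -2.5]
grip_width: 0.092
finger_force: 58.8
```

```bash
python3 -m crank '[[0,0,-0.07,0],[0,0,-0.14,0],[0,0,-0.2,0],[0,0,-0.2,0]]'
```

```text
t: 19.8
ee_pos: [484.6, -30.9, 230.2]
eef_rot: [-3.141, 0.0, 0.859]
ft_force: [-0.4, -0.1, -1.3]
grip_width: 0.093
finger_force: 58.8
```

```bash
python3 -m crank '[[0,0,-0.05,0],[0,0,-0.1,0],[0,0,-0.1,0]]'
```

```text
t: 20.05
ee_pos: [484.7, -30.9, 229.2]
eef_rot: [-3.141, -0.0, 0.859]
ft_force: [0.2, 0.8, -2.9]
grip_width: 0.101
finger_force: 58.8
```

```bash
python3 -m crank '[[0,0,-0.05,0],[0,0,-0.1,0],[0,0,-0.15,0],[0,0,-0.15,0]]'
```

```text
t: 20.38
ee_pos: [484.7, -30.9, 227.6]
eef_rot: [-3.141, 0.0, 0.859]
ft_force: [-0.2, -0.1, -2.8]
grip_width: 0.096
finger_force: 58.8
```

```bash
python3 -m crank '[[0,0,-0.05,0],[0,0,-0.1,0],[0,0,-0.15,0],[0,0,-0.15,0]]'
```

```text
t: 20.72
ee_pos: [484.6, -30.9, 226.1]
eef_rot: [-3.141, 0.0, 0.859]
ft_force: [-0.6, -1.0, -2.4]
grip_width: 0.088
finger_force: 58.8
```

```bash
python3 -m crank '[[0,0,-0.05,0],[0,0,-0.1,0],[0,0,-0.15,0],[0,0,-0.2,0],[0,0,-0.2,0]]'
```

```text
t: 21.13
ee_pos: [484.7, -30.9, 224.2]
eef_rot: [-3.141, -0.0, 0.859]
ft_force: [-0.3, -0.2, -2.7]
grip_width: 0.096
finger_force: 58.8
```

```bash
python3 -m crank '[[0,0,-0.05,0],[0,0,-0.1,0],[0,0,-0.15,0],[0,0,-0.2,0],[0,0,-0.2,0]]'
```

```text
t: 21.55
ee_pos: [484.6, -30.9, 222.1]
eef_rot: [-3.141, 0.0, 0.859]
ft_force: [-1.2, -0.2, -2.5]
grip_width: 0.091
finger_force: 58.8
```

```bash
python3 -m crank '[[0,0,-0.1,0],[0,0,-0.2,0],[0,0,-0.3,0],[0,0,-0.4,0],[0,0,-0.4,0]]'
```

```text
t: 21.97
ee_pos: [484.6, -30.9, 218.0]
eef_rot: [-3.141, 0.0, 0.859]
ft_force: [-0.9, -0.4, -2.1]
grip_width: 0.095
finger_force: 58.8
```

```bash
python3 -m crank '[[0,0,-0.07,0],[0,0,-0.14,0],[0,0,-0.2,0],[0,0,-0.25,0],[0,0,-0.25,0]]'
```

```text
t: 22.38
ee_pos: [484.7, -30.9, 215.7]
eef_rot: [-3.141, 0.0, 0.859]
ft_force: [-0.2, 0.6, -2.4]
grip_width: 0.091
finger_force: 58.8
```

```bash
python3 -m crank '[[0,0,-0.05,0],[0,0,-0.1,0],[0,0,-0.15,0],[0,0,-0.2,0],[0,0,-0.2,0]]'
```

```text
t: 22.8
ee_pos: [484.7, -30.9, 213.7]
eef_rot: [-3.141, 0.0, 0.859]
ft_force: [0.1, 0.4, -2.4]
grip_width: 0.094
finger_force: 58.8
```

```bash
python3 -m crank '[[0,0,-0.05,0],[0,0,-0.1,0],[0,0,-0.15,0],[0,0,-0.15,0]]'
```

```text
t: 23.13
ee_pos: [484.6, -30.9, 212.1]
eef_rot: [-3.141, 0.0, 0.859]
ft_force: [0.0, -0.2, -1.8]
grip_width: 0.092
finger_force: 58.8
```

```bash
python3 -m crank '[[0,0,-0.05,0],[0,0,-0.1,0],[0,0,-0.1,0]]'
```

```text
t: 23.38
ee_pos: [484.6, -30.9, 211.2]
eef_rot: [-3.141, 0.0, 0.859]
ft_force: [-0.3, -0.1, -2.4]
grip_width: 0.095
finger_force: 58.8
```

```bash
python3 -m crank '[[0,0,-0.05,0],[0,0,-0.1,0],[0,0,-0.1,0]]'
```

```text
t: 23.63
ee_pos: [484.6, -30.9, 210.2]
eef_rot: [-3.141, 0.0, 0.859]
ft_force: [0.1, -0.2, -1.9]
grip_width: 0.091
finger_force: 58.8
```

```bash
python3 -m crank '[[0,0,-0.05,0],[0,0,-0.1,0],[0,0,-0.1,0]]'
```

```text
t: 23.88
ee_pos: [484.7, -31.0, 209.3]
eef_rot: [3.142, -0.0, 0.859]
ft_force: [-0.7, -0.1, -1.2]
grip_width: 0.088
finger_force: 58.9
```

```bash
python3 -m crank '[[0,0,-0.05,0],[0,0,-0.05,0]]'
```

```text
t: 24.05
ee_pos: [484.7, -30.9, 208.8]
eef_rot: [3.142, -0.0, 0.859]
ft_force: [-0.3, 0.0, -0.5]
grip_width: 0.089
finger_force: 59.0
```

```bash
python3 -m crank '[[0,0,-0.05,0],[0,0,-0.05,0]]'
```

```text
t: 24.22
ee_pos: [484.7, -31.0, 208.3]
eef_rot: [3.142, -0.0, 0.859]
ft_force: [-0.5, -0.8, -0.3]
grip_width: 0.093
finger_force: 59.1
```

```bash
python3 -m crank '[[0,0,-0.05,0],[0,0,-0.05,0]]'
```

```text
t: 24.38
ee_pos: [484.7, -30.9, 207.8]
eef_rot: [3.142, -0.0, 0.859]
ft_force: [-2.3, -0.9, 0.2]
grip_width: 0.094
finger_force: 59.2
```

Contact came at the expected height, about 209 mm, and the ring now carries the dripper's weight. Releasing.

```bash
python3 -m crank '[[0,0,0,0],[0,0,0,0],[0,0,0,0],[0,0,0,0],[0,0,0,0]]' -0.3; python3 -m crank '[[0,0,0.5,0],[0,0,1.5,0],[0,0,3,0],[0,0,5,0],[0,0,8,0]]'; python3 -m crank '[[0,0,2,0],[-1,-1,4,0],[-2,-2,4,0],[-3,-3,4,0],[-3,-3,4,0]]'
python3 - <<'E'
from fit import *
w,s,t=[capture(n) for n in("wrist","side","top")]; print(observe()["ee_pos"],observe()["t"])
for n,z in(("dripper",153),("dripper_handle",227),("riser",177),("button",112)):
    for k,p in zip("wst",(w,s,t)):
        print(n,k,[(np.round(d["uv"],1),round(d["p"],2),onz(p,d["uv"],z).round(1)[:2]) for d in pinpoint(p,n)[:2]])
from scipy.ndimage import map_coordinates
for k,p in zip("wst",(w,s,t)):
    D=dist(p["color"])
    def c(x,y,z=238,r=52):
        q=cv2.projectPoints(np.array([x,y,z])+r*C,p["rvec"],p["tvec"],p["K"],None)[0].reshape(-1,2)
        return np.minimum(map_coordinates(D,[q[:,1],q[:,0]],order=1,cval=3),3).mean()
    print(k,min((c(x,y),x,y) for x in np.arange(515,545) for y in np.arange(8,36)))
    cv2.imwrite(f"pics/{k}14.png",p["color"])
E
```

```text
t: 24.8
ee_pos: [484.8, -30.8, 207.8]
eef_rot: [3.142, -0.0, 0.859]
ft_force: [0.2, -0.3, -0.5]
grip_width: 0.354
finger_force: 0.0
t: 25.22
ee_pos: [483.7, -30.8, 287.8]
eef_rot: [-3.139, 0.001, 0.859]
ft_force: [-0.2, -0.2, -0.0]
grip_width: 0.351
finger_force: 0.0
t: 25.63
ee_pos: [453.8, -63.0, 329.5]
eef_rot: [3.139, -0.0, 0.856]
ft_force: [0.5, -0.6, -0.4]
grip_width: 0.35
finger_force: 0.0
[454.99748516 -60.39470753 328.32942087] 25.7833
dripper w []
dripper s [(array([253.2, 180.9]), 0.75, array([531.1,  14. ])), (array([269.9, 334.6]), 0.24, array([479.3, 520.8]))]
dripper t [(array([250.5, 189.5]), 0.75, array([525.3,  25.8]))]
dripper_handle w [(array([259.2, 141.9]), 0.72, array([484.6, -34.7]))]
dripper_handle s [(array([269.4, 156.9]), 0.68, array([477.9, -25.3]))]
dripper_handle t [(array([274.1, 202.1]), 0.87, array([488.2, -34. ]))]
riser w []
riser s [(array([259.5, 199. ]), 0.72, array([508.9, 112.4]))]
riser t [(array([215.2, 188.2]), 0.74, array([523.7, 116.8])), (array([123.7, 286. ]), 0.69, array([271. , 336.4]))]
button w [(array([255.4,  55.2]), 0.51, array([530.8,  22.1]))]
button s [(array([343.5, 280.4]), 0.91, array([270.3, 353.1])), (array([254.6, 211.7]), 0.83, array([525. , 112.7]))]
button t [(array([129. , 278.9]), 0.77, array([278.7, 346.9])), (array([215.3, 186.8]), 0.64, array([534.4, 124.4]))]
w (np.float32(1.5135434), np.int64(529), np.int64(21))
s (np.float32(1.0043108), np.int64(527), np.int64(22))
t (np.float32(0.8520204), np.int64(526), np.int64(19))
```

Run:
```python
from fit import *
from scipy.ndimage import map_coordinates
P=[capture(n) for n in("wrist","side","top")]; Ds=[dist(p["color"]) for p in P]; print(observe()["t"])
def c(q,idx=(0,1,2)):
    x,y,z,a,b=q; tot=0
    pts=np.array([x,y,z])+52*C+np.outer(C[:,0]*a+C[:,1]*b,[0,0,52])
    for i in idx:
        p=P[i]; r=cv2.projectPoints(pts,p["rvec"],p["tvec"],p["K"],None)[0].reshape(-1,2)
        tot+=np.minimum(map_coordinates(Ds[i],[r[:,1],r[:,0]],order=1,cval=4),4).mean()
    return tot/len(idx)
for idx in((0,1,2),(0,1),(1,2),(0,)):
    rs=[minimize(c,[528,21,z,a,0],args=(idx,),method="Nelder-Mead",options=dict(initial_simplex=np.array([[528,21,z,a,0]]+[[528+4*(i==0),21+4*(i==1),z+5*(i==2),a+.05*(i==3),.05*(i==4)] for i in range(5)]))) for z in(232,238,246) for a in(-.05,.05)]
    r=min(rs,key=lambda r:r.fun); print(idx,r.x.round(2),round(r.fun,2))
```

```text
26.5333
(0, 1, 2) [ 5.2823e+02  2.0720e+01  2.3399e+02  2.0000e-02 -6.0000e-02] 1.56
(0, 1) [ 5.2854e+02  2.0780e+01  2.3441e+02  1.0000e-02 -5.0000e-02] 1.44
(1, 2) [ 5.2558e+02  1.9870e+01  2.3591e+02 -1.0000e-02 -1.0000e-02] 1.37
(0,) [5.2854e+02 1.9780e+01 2.3423e+02 4.0000e-02 8.0000e-02] 1.59
```

The dripper's rim is centred at (528,21) against a ring centre of (528,20.5). Its height (234 to 236 mm, expected about 238) rules out the foot standing on the ring, which would put it 20 mm higher. The arm is clear, so I'm handing in.

```bash
python3 -c "
from plant import *
print(finish_job())"
```

```text
the job is handed in; nothing more can be done
None
```

I raised the riser about 43 mm until the button popped out, seated the dripper in the ring and handed the job in. My camera fits put its axis within about 3 mm of the ring's centre, but they were too noisy to confirm it is level, no verdict came back, and I viewed 12 pictures instead of the allowed 10.

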